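Hang the stubby hammer back in its rack ring

TASK

The stubby claw hammer hanging by its head in the blue tote belongs in the empty ring of the tool rack. Lift it out, pass its handle down through the empty ring and ease it, never letting it drop, past the sprung tongue until the underside of the head sits fully home on the ring, then let go. The tongue grips the handle, so it needs a steady hand push to go down, but never force it: push it against the ring with less than 40 newtons, and leave the other tools, the jar and the tape measure where they are.

Things in the scene. Friction and masses are not known exactly. Their poses are not given: they have to be found in the camera images.
- hammer: Stubby claw hammer, 0.3 to 0.44 kg, hanging head-up in the tote, head lying across two rims. Origin: centre of the head's flat underside, where the handle enters; z up, x along the head to the striking face (head from x = -69, claw tips, to 50 mm; tips bend 4 mm below the underside). Straight wooden handle 125 mm long, section 24 (x) by 16 mm (y), last 4 mm 24 by 12.
- head_top (a point): Point on the hammer: top of the head's middle, 28 mm above the underside. Grip the head from above here: a block 38 mm long (x = -20 to 18) with flat cheeks 24 mm apart in y. Keep fingertips 3 mm or more above the underside or they land on the ring. The handle is rigid but set up to 5 degrees out of square, towards claw or face (about y): its end is up to 11 mm off in x; each hammer differs.
- hammer_ring: The empty one of three like rings on the rack: fixed oblong ring of 6 mm round bar. Origin: centre of the opening in the plane of the ring's top, 145 mm above the bench; y along the rail, x level to the rail. Opening 26.5 (y) by 18.5 mm (x), about 1.2 mm clear of the handle each side: hammer x must lie along ring y, either way. A plate below its +x side goes 53 mm down.
- tongue (a joint): Sprung steel tongue hinged on the ring's front (-x) bar: 0 rad at rest, grows as it is pushed out. It leans into the opening from 11 mm below the ring's top, furthest at 30 mm, and presses the handle on the plate with about 8 N. It resists pushing down with some 6 to 12 N, more than the hammer weighs; the hammer stays where let go. The head meeting the ring is stiff.
- rack: Grey rail, 440 mm long (y), 12 mm thick, on two posts on the bench, fixed; nothing of it stands above the rings. Origin on the bench under its middle. Three ring brackets on its -x face at y = -135, 0 and 135 mm, ring centres 21 mm before the rail's middle plane; which one is empty varies.
- tote: Blue carrying tote, fixed, 240 (x) by 140 (y) by 140 mm high, 4 mm walls, open on top, parted by a wall at y = 0. Origin under its centre. The hammer hangs in the +y compartment (64 mm wide), its head along y; four screwdriver handles, all lower than the rim, stand in the other.
- mallet: Bystander: rubber mallet hanging in another ring of the rack, head 80 mm along the rail, 42 mm thick, up to 43 mm above the ring. Origin on the handle axis at the underside of the head.
- ball_hammer: Bystander: ball-pein hammer hanging in the third ring, head about 87 mm along the rail, 24 mm high. Origin on the handle axis at the underside of the head.
- screw_jar: Bystander: glass jar with grey lid, 60 mm across, 75 mm high, loose on the bench. Origin at the centre of its underside.
- tape_measure: Bystander: yellow tape measure 62 by 36 by 58 mm high, loose on the bench. Origin at the centre of its underside.
Not all that is in view belongs to the job. What is shaped like the hammer but purple is not meant.

How it is judged:
By the outcome, as a careful person would: the job done as asked, in the order asked, and still so for the second after the job is handed in, with the robot touching nothing.
It also fails if it takes over 72 s, if anything falls off the work surface, if the arm or the gripper's body presses on something with over 40 N, if the wrist force passes 120 N, or if a joint passes its speed limit or range.

ROBOT

A 6-joint arm with a two-finger parallel gripper is mounted at the origin on the work surface. World frame = base frame: x ahead of the robot, y to its left, z up, the work surface at z = 0. Lengths are in mm, angles in rad, forces in N, time in s.
With the tool pointing down it reaches from about 275 to 975 mm from the base axis. Payload 8.4 kg.
Tool frame: the origin (TCP) lies on the centre line of the jaws, within the pads' length; the fingertips stand 25 mm ahead of it and the grasp point (between the pads) lies 6 mm ahead of it; z points along the fingers, y is the direction in which the jaws open and shut (so a half turn about z gives the same grasp; the last joint's range is limited). The gripper opens to 92 mm and grips with 3 to 60 N. Pads are 20 mm wide; open, the fingers measure 128 mm over their backs; the gripper's body (75 mm by 189 mm) begins 69 mm behind the grasp point.
Start: joints at [-1.124, 0.353, 1.633, -0, 1.155, -0.002], TCP at [271.177, -563.108, 212.583] pointing down, gripper open.
Joint ranges: [-2.63, 2.63], [-0.92, 2.1], [0.06, 2.66], [-1.3, 4.44], [0, 2.69], [-3.02, 3.02]. Speed limits (rad/s): [2.22, 2.22, 2.79, 3.14, 3.14, 3.14].

INTERFACE

Orientations are given as a unit quaternion [w, x, y, z].
In Python, from plant import robot, optics, models gives the robot as it stands.
- The arm moves only by the tool arm_command, never from a script. Its arguments are lists of equal length, an entry for each row: "offset": the shift along the tool's x, y, z in m, a list of three; "twist": the turn about the tool's z in degrees. In form: {"offset": [[dx, dy, dz], ...], "twist": [twist, ...]}. A call has 1 to 20 rows; each row is the pose to reach, as a shift and turn from the pose commanded when the call began, along the tool's axes at that moment; what a row does not reach only later rows make up. A row lasts 1/8 s, in which the tool goes at most 62.5 mm and 10.7 degrees, less where a joint would pass 70% of its speed; a pose out of reach is approached as far as the arm can. A call with a gripper value outside its range is refused whole. "jaw" is the opening, from 0 (shut) to 1 (fully open), set as the call begins (left out, the last holds). The fingers move at their own pace and stop on an object; "squeeze" is the grip in N (left out, the last holds). Time passes only in rows, so rows that repeat a pose let the fingers close. It gives the time, the measured TCP pose, the force and the opening at its end, in the units of the state.
- robot.get_obs(): the state, without advancing time (a new reading comes with each control period).
- optics.snapshot(name): name is "scene" or "top" or "wrist"; returns (picture, depth): 420x560x3 uint8, red, green, blue; 420x560 float32, mm along the optical axis (not along the pixel's ray), 0 where there is no reading.
- optics.camera_info(name): a dict with "fx", "fy", "cx", "cy" (pixels), "rvec" (rotation vector, rad) and "tvec" (3), from world to camera coordinates, as OpenCV has them. Camera axes: x right, y down, z forward; pixel columns grow to the right and rows downward; lengths in mm; the calibration is good to about 2 mm. A picture is of the moment at which its call begins: read the wrist's pose just before it. camera_info takes no time and is no camera call; for the wrist camera it gives the pose at the moment of the call.
- robot.close_job(): hands the job in, once; it reports no verdict.
Trained networks look in the newest picture that a camera, given by its name, has taken for a name from the list of things; names that differ only in an ending like _2 or _b are one class to them, and where a whole thing is asked for, a point or a joint stands for the part that bears it (a point fixed in the world has none). Each returns a list of dicts, best first, with "conf" (0 to 1); they miss things now and then, are a little off and sometimes report something else, mostly with a low value. They report only what shows in the picture. A call takes as long as a camera call. They do not tell look-alikes from the thing itself.
- models.silhouettes(camera, query): "mask" (420x560 bool, what is visible of it) and "uv" ([column, row] in pixels, amid what is visible of it).
The state is a dict: "time_s": time; "q": joint angles; "qvel": joint speeds; "effort": joint torques, N m; "eef_pos": TCP position; "orientation": TCP orientation; "ft_force": force on the tool from outside, world axes, zero at the start; "torque": the same for the moment, N m; "grip_width": finger opening in mm.
Only numpy, scipy, OpenCV 4.12 (cv2) and the standard library are available. Lean on these libraries where they do the work, as an engineer would, in place of code of your own. Each camera call takes 0.05 s, during which the arm holds its last target. There are 200 camera calls.

## Working session

There is one attempt and no reset: what is moved stays moved. The work goes in short steps, Python scripts to look and compute and a tool call to move; the robot and the scene stay as the last step left them, time stands still between calls to the robot, and variables do not carry over. Pictures are saved under pics/ and viewed, about 8 in all and at most 12, crops included, and the job is handed in when it is done.

Besides the shell and the picture viewer there is one more tool, called after "Call:" as name(argument=value, ...) on one line, values as JSON. arm_command: Moves the arm, as the interface text tells. Its arguments: {"type":"object","properties":{"offset":{"type":"array"},"twist":{"type":"array"},"jaw":{"type":"number"},"squeeze":{"type":"number"}},"required":["offset","twist"]}

```bash
mkdir -p pics
cat > h.py <<'E'
import numpy as np, cv2
from plant import robot, optics, models
def cam(n):
    c=optics.camera_info(n); R=cv2.Rodrigues(np.array(c['rvec'],float))[0]; return c,R,np.array(c['tvec'],float).ravel()
def cloud(n,depth,ci=None):
    c,R,t=ci or cam(n); v,u=np.mgrid[0:420,0:560]
    P=np.stack([(u-c['cx'])/c['fx']*depth,(v-c['cy'])/c['fy']*depth,depth],-1)
    W=(P-t)@R; W[depth<=0]=np.nan; return W
def proj(n,p,ci=None):
    c,R,t=ci or cam(n); q=R@np.asarray(p,float)+t; return c['fx']*q[0]/q[2]+c['cx'],c['fy']*q[1]/q[2]+c['cy']
def snap(n,f=None):
    ci=cam(n); p,d=optics.snapshot(n); 
    if f: cv2.imwrite('pics/'+f,p[:,:,::-1])
    return p,d,cloud(n,d,ci),ci
E
python3 - <<'E'
from h import *
o=robot.get_obs(); print({k:np.round(v,3) for k,v in o.items()})
out=[]
for n in('scene','top'):
    p,d,W,ci=snap(n); np.savez(n+'.npz',p=p,d=d,W=W)
    print(n,ci[0]['fx'],-ci[1].T@ci[2])
    for q in('hammer','hammer_ring','rack','tote','mallet','ball_hammer','screw_jar','tape_measure'):
        for r in models.silhouettes(n,q)[:4]:
            m=r['mask']; w=W[m]; w=w[~np.isnan(w[:,0])]
            print(n,q,round(r['conf'],2),np.round(r['uv']),m.sum(),np.round(np.nanmedian(w,0)) if len(w) else None, np.round(np.percentile(w,[2,98],axis=0)).tolist() if len(w) else None)
    out.append(p)
im=np.vstack(out)[:,:,::-1]
cv2.imwrite('pics/a.png',cv2.resize(np.hstack(out)[:,:,::-1],(800,300)));
cv2.imwrite('pics/scene.png',out[0][:,:,::-1]);cv2.imwrite('pics/top.png',out[1][:,:,::-1])
E
```

```text
{'time_s': np.float64(0.0), 'q': array([-1.124,  0.354,  1.634, -0.   ,  1.155, -0.002]), 'qvel': array([ 0.001, -0.002, -0.002, -0.001, -0.   ,  0.001]), 'effort': array([-1.0000e-03, -5.9385e+01, -3.3422e+01,  7.0000e-02,  2.3000e-02,
       -0.0000e+00]), 'eef_pos': array([ 270.934, -562.643,  211.848]), 'orientation': array([-0.001,  0.975,  0.223, -0.   ]), 'ft_force': array([ 0.117, -0.417,  0.493]), 'torque': array([ 0.012, -0.002, -0.034]), 'grip_width': np.float64(92.226)}
scene 463.19171713225415 [ 950.71421486 -661.48169302  760.86725463]
scene hammer 0.92 [191. 240.] 1259 [ 362. -198.  134.] [[264.0, -242.0, 3.0], [379.0, -125.0, 155.0]]
scene hammer 0.82 [304. 282.] 1512 [ 621. -150.  135.] [[583.0, -199.0, 9.0], [648.0, -104.0, 155.0]]
scene hammer 0.77 [206. 312.] 1443 [ 541. -333.  156.] [[515.0, -391.0, 84.0], [551.0, -280.0, 170.0]]
scene hammer 0.25 [366. 197.] 3604 [582. 180. 111.] [[519.0, -35.0, 2.0], [658.0, 422.0, 141.0]]
scene rack 0.64 [363. 195.] 3406 [583. 173. 112.] [[524.0, -33.0, 4.0], [659.0, 417.0, 141.0]]
scene tote 0.84 [172. 346.] 15430 [ 511. -380
[... 1001 characters left out ...]
 96.0, 148.0]]
top hammer_ring 0.49 [436. 184.] 822 [ 531. -325.  165.] [[517.0, -395.0, 73.0], [549.0, -279.0, 171.0]]
top rack 0.96 [205. 165.] 2682 [569. 124. 125.] [[517.0, -36.0, 4.0], [666.0, 418.0, 142.0]]
top tote 0.79 [448. 215.] 10993 [ 480. -373.   98.] [[368.0, -449.0, 4.0], [611.0, -287.0, 143.0]]
top mallet 0.8 [ 95. 153.] 1163 [571. 324. 183.] [[552.0, 292.0, 43.0], [595.0, 369.0, 189.0]]
top ball_hammer 0.84 [167. 168.] 640 [552. 194. 166.] [[543.0, 158.0, 4.0], [569.0, 238.0, 171.0]]
top screw_jar 0.81 [295. 241.] 621 [424. -60.  76.] [[399.0, -87.0, 1.0], [451.0, -35.0, 79.0]]
top tape_measure 0.62 [181. 249.] 606 [397. 171.  57.] [[366.0, 154.0, 8.0], [427.0, 193.0, 62.0]]
```

View pics/scene.png

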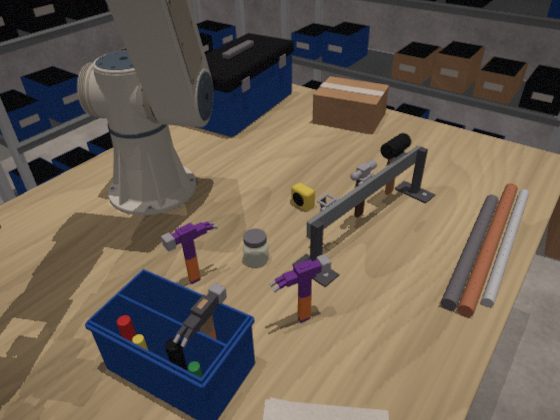

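View pics/top.png

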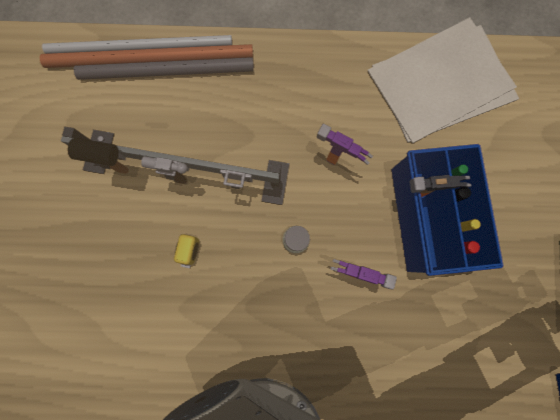

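Candidates for the hammer (top view): the grey/orange one in the tote (438,186), and two purple look-alikes at (336,144) and (370,278). I choose the tote one. The empty ring is at (236,181).

```bash
cat >> h.py <<'E'
def axis(P):
    c=P.mean(0); _,_,V=np.linalg.svd(P-c); v=V[0]; 
    if v[1]<0: v=-v
    return c,v,np.degrees(np.arctan2(v[1],v[0]))
def toolmat():
    o=robot.get_obs(); w,x,y,z=o['orientation']
    from scipy.spatial.transform import Rotation as Ro
    return Ro.from_quat([x,y,z,w]).as_matrix(),np.array(o['eef_pos'])
E
python3 - <<'E'
from h import *
S=np.load('top.npz');W=S['W']
for q in('top',):
    r=models.silhouettes('top','hammer')[0]; m=cv2.erode(r['mask'].astype(np.uint8),np.ones((2,2)))>0
    w=W[m]; w=w[(w[:,2]>145)&(w[:,2]<175)]; c,v,a=axis(w[:,:2]); s=(w[:,:2]-c)@v; t=(w[:,:2]-c)@[-v[1],v[0]]
    print('hammer',c,a,np.percentile(s,[0,1,99,100]),np.percentile(t,[1,50,99]),np.median(w[:,2]), 'ends',c+v*s.min(),c+v*s.max())
    r=models.silhouettes('top','rack')[0]['mask']; w=W[r]; w=w[(w[:,2]>134)&(w[:,2]<145)]
    c,v,a=axis(w[:,:2]); print('rack',c,a,((w[:,:2]-c)@v).min(),((w[:,:2]-c)@v).max())
    r=models.silhouettes('top','tote')[0]['mask']; w=W[r]; w=w[(w[:,2]>134)&(w[:,2]<146)]
    print('tote',cv2.minAreaRect(w[:,:2].astype(np.float32)))
R,p=toolmat(); print(R.round(3),p)
E
```

```text
hammer [ 530.89320974 -325.99432222] 96.77175102622651 [-71.90902339 -67.98191475  46.9213807   47.49574671] [-12.04838927   0.38195281  10.23934132] 167.23423353710214 ends [ 539.37231798 -397.40169136] [ 525.29277799 -278.829917  ]
rack [573.52495821 160.85972726] 80.9825942516374 -184.74737658600623 256.04580909264354
tote ((488.50225830078125, -364.73175048828125), (250.1407470703125, 159.44261169433594), 7.29885721206665)
[[ 0.901  0.434  0.   ]
 [ 0.434 -0.901  0.   ]
 [ 0.    -0.    -1.   ]] [ 271.16824021 -563.10544461  212.56662156]
```

Call:
arm_command(offset=[[0.02, 0, -0.03], [0.06, -0.016, -0.06], [0.1, -0.03, -0.06], [0.14, -0.042, -0.06], [0.18, -0.054, -0.06], [0.22, -0.066, -0.06], [0.26, -0.078, -0.06], [0.3, -0.09, -0.06], [0.336, -0.098, -0.06], [0.336, -0.098, -0.06], [0.336, -0.098, -0.06], [0.336, -0.098, -0.06]], twist=[-4, -12, -20, -29, -38, -47, -56, -65, -71.1, -71.1, -71.1, -71.1], jaw=0.7)

```text
time_s: 2.55
eef_pos: [530.6, -329.7, 272.6]
orientation: [-0.0, 0.665, 0.747, -0.0]
ft_force: [0.3, -0.2, -0.1]
grip_width: 64.6
```

Run:
```python
from h import *
R,p=toolmat(); print(R.round(3),p)
pic,d,W,ci=snap('wrist','w1.png'); print('cam',-ci[1].T@ci[2], ci[1].round(2))
for r in models.silhouettes('wrist','hammer')[:3]:
    w=W[r['mask']]; w=w[(w[:,2]>145)&(w[:,2]<180)]
    if len(w)<50: continue
    c,v,a=axis(w[:,:2]); n=[-v[1],v[0]]; s=(w[:,:2]-c)@v; t=(w[:,:2]-c)@n
    print(r['conf'],r['uv'],c,a,np.percentile(s,[0.5,99.5]),np.percentile(t,[1,99]),np.percentile(w[:,2],[50,90]),c+v*s.min(),c+v*s.max())
```

```text
[[-0.117  0.993 -0.   ]
 [ 0.993  0.117 -0.   ]
 [-0.    -0.    -1.   ]] [ 530.60017413 -329.7450847   272.62597029]
cam [ 522.08606748 -249.65549725  443.84765859] [[ 0.99  0.12 -0.  ]
 [ 0.11 -0.95  0.28]
 [ 0.03 -0.28 -0.96]]
0.96 [376.7, 39.8] [ 614.11840793 -149.14962496] 41.92562904519691 [-15.7689711   22.17662033] [-12.98993668  12.58056839] [152.11282863 153.35248999] [ 602.11612099 -159.92835593] [ 631.67907392 -133.37915596]
0.88 [117.7, 50.9] [ 353.81333858 -206.68937206] 73.83986519251907 [-35.97145727  32.8414155 ] [-11.14842414  13.19448213] [151.70510618 153.02382533] [ 343.64851409 -241.76800927] [ 363.10661376 -174.61843676]
0.56 [284.6, 196.9] [ 533.77942903 -323.4102766 ] 96.66213140576181 [-66.82480217  46.14353249] [-11.76532365  11.72941806] [166.33089503 167.8781773 ] [ 541.76366205 -391.76667977] [ 528.40574271 -277.40387021]
```

View pics/w1.png

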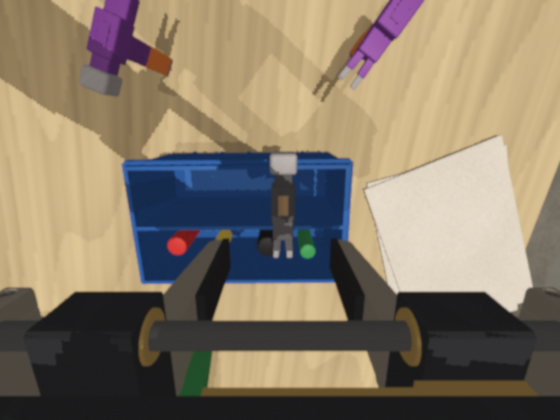

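Grey-headed hammer with wood wedge at (283,205) in the tote, straight beneath the tool; purple ones lie elsewhere. I descend and grip.

Call:
arm_command(offset=[[0.0014, 0.0026, 0.03], [0.0014, 0.0026, 0.06], [0.0014, 0.0026, 0.085], [0.0014, 0.0026, 0.097], [0.0014, 0.0026, 0.1025], [0.0014, 0.0026, 0.1025], [0.0014, 0.0026, 0.1025]], twist=[0, 0, 0, 0, 0, 0, 0])

```text
time_s: 3.52
eef_pos: [534.3, -327.7, 171.0]
orientation: [0.001, 0.664, 0.748, 0.0]
ft_force: [-0.4, -0.2, 0.0]
grip_width: 64.6
```

Call:
arm_command(offset=[[0, 0, 0], [0, 0, 0], [0, 0, 0], [0, 0, 0], [0, 0, 0], [0, 0, 0], [0, 0, 0], [0, 0, 0]], twist=[0, 0, 0, 0, 0, 0, 0, 0], jaw=0, squeeze=50)

```text
time_s: 4.53
eef_pos: [533.8, -327.3, 170.1]
orientation: [-0.0, 0.664, 0.748, 0.0]
ft_force: [-0.7, -0.0, -0.5]
grip_width: 0.4
```

Run:
```python
from h import *
p,_,_,_=snap('wrist'); q,_,_,ci=snap('scene'); 
cv2.imwrite('pics/b.png',np.hstack([p[150:420,140:420],cv2.resize(q[230:400,80:260],None,fx=270/170,fy=270/170)])[:,:,::-1])
print(toolmat(),robot.get_obs()['grip_width'])
```

```text
(array([[-1.18642653e-01,  9.92937016e-01,  6.15085746e-05],
       [ 9.92937017e-01,  1.18642654e-01, -1.30325028e-05],
       [-2.02379949e-05,  5.95279299e-05, -9.99999998e-01]]), array([ 533.81979948, -327.33160509,  170.10185566])) 0.3802744608642876
```

View pics/b.png

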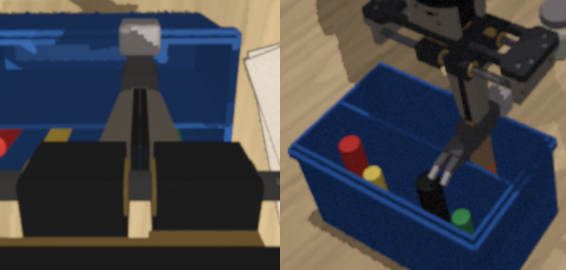

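Run:
```python
from h import *
for n in('wrist','scene','top'):
    p,d,W,ci=snap(n)
    for r in models.silhouettes(n,'hammer')[:4]:
        w=W[r['mask']]; w=w[(w[:,2]>120)&(abs(w[:,0]-530)<40)&(abs(w[:,1]+330)<90)]
        if len(w)<30: continue
        print(n,round(r['conf'],2),r['uv'],len(w),np.percentile(w,[2,50,98],axis=0).round(1).tolist())
    m=(abs(W[...,0]-533)<20)&(abs(W[...,1]+328)<14)&(W[...,2]>110)
    print(n,m.sum(),np.percentile(W[m],[2,50,98],axis=0).round(1).tolist() if m.any() else '')
    if n=='wrist':
        for v in range(150,420,15): print(v,[tuple(W[v,u].round().tolist()) for u in (265,280,295)], p[v,280])
    print([ (k,np.round(proj(n,k,ci))) for k in [(534,-327,145),(534,-327,168)]])
```

```text
wrist 0.73 [279.5, 201.3] 2579 [[517.9, -318.5, 146.4], [530.6, -293.9, 166.4], [542.9, -277.0, 168.3]]
wrist 4264 [[518.3, -329.4, 166.6], [533.3, -317.2, 217.0], [548.2, -314.6, 265.9]]
150 [(512.0, -281.0, -1.0), (529.0, -279.0, -2.0), (547.0, -276.0, -2.0)] [189 165 123]
165 [(515.0, -294.0, 22.0), (531.0, -292.0, 26.0), (547.0, -290.0, 24.0)] [23 44 80]
180 [(520.0, -282.0, 167.0), (529.0, -281.0, 167.0), (539.0, -280.0, 166.0)] [179 171 167]
195 [(521.0, -291.0, 168.0), (531.0, -291.0, 166.0), (540.0, -289.0, 168.0)] [101  96  93]
210 [(520.0, -352.0, 2.0), (532.0, -301.0, 163.0), (556.0, -348.0, 3.0)] [50 48 47]
225 [(523.0, -311.0, 167.0), (533.0, -311.0, 166.0), (542.0, -309.0, 166.0)] [50 47 47]
240 [(524.0, -319.0, 172.0), (534.0, -317.0, 175.0), (543.0, -317.0, 174.0)] [41 35 30]
255 [(525.0, -319.0, 195.0), (534.0, -317.0, 196.0), (542.0, -316.0, 197.0)] [41 35 30]
270 [(526.0, -318.0, 213.0), (534.0, -317.0, 213.0), (541.0, -317.0, 212.0)] [28 27 27]
285 [(527.0, -318.0, 227.0), (534.0, -317.0, 227.0), (540.0, -316.0, 228.0)] [32 30 29]
300 [(527.0, -296.0, 270.0), (534
[... 595 characters left out ...]
529.0, -304.0, 295.0), (532.0, -305.0, 294.0), (535.0, -304.0, 294.0)] [26 26 28]
[((534, -327, 145), array([279., 236.])), ((534, -327, 168), array([279., 250.]))]
scene 0.72 [202.8, 313.4] 1036 [[525.5, -390.4, 123.7], [541.9, -339.1, 157.4], [550.8, -280.7, 169.8]]
scene 1400 [[522.1, -341.3, 114.7], [544.5, -333.4, 220.0], [552.6, -315.3, 575.4]]
[((534, -327, 145), array([204., 312.])), ((534, -327, 168), array([202., 303.]))]
top 0.93 [425.2, 187.8] 366 [[516.0, -333.1, 144.5], [526.9, -296.8, 167.2], [540.9, -278.6, 171.6]]
top 313 [[518.8, -336.8, 118.2], [530.1, -318.9, 191.0], [545.9, -314.4, 254.3]]
[((534, -327, 145), array([434., 184.])), ((534, -327, 168), array([439., 181.]))]
```

Call:
arm_command(offset=[[0, 0, -0.02], [0, 0, -0.05], [0, 0, -0.05], [0, 0, -0.05]], twist=[0, 0, 0, 0])

```text
time_s: 5.42
eef_pos: [533.4, -327.1, 219.3]
orientation: [-0.0, 0.664, 0.748, -0.0]
ft_force: [-0.5, 0.1, -0.4]
grip_width: 0.3
```

Run:
```python
from h import *
print(toolmat()[1],robot.get_obs()['grip_width'],robot.get_obs()['ft_force'])
p,_,Ww,_=snap('wrist'); q,_,W,ci=snap('scene'); 
cv2.imwrite('pics/c.png',np.hstack([p[150:420,140:420],cv2.resize(q[230:400,80:260],None,fx=270/170,fy=270/170)])[:,:,::-1])
for n,w in(('w',Ww),('s',W)):
    m=(abs(w[...,0]-534)<25)&(abs(w[...,1]+327)<25)&(w[...,2]>172)&(w[...,2]<300); print(n,np.percentile(w[m],[0,1,5,50,100],axis=0).round(1).tolist())
```

```text
[ 533.40978363 -327.12664065  219.28836537] 0.2827162815036287 [-0.49895552  0.09877992 -0.41172714]
w [[515.5, -338.1, 219.0], [517.2, -329.1, 221.9], [519.5, -325.2, 228.4], [533.3, -317.1, 267.3], [550.6, -313.7, 299.5]]
s [[517.6, -340.4, 221.4], [519.6, -339.0, 222.9], [522.6, -338.2, 227.6], [543.9, -335.1, 260.8], [554.7, -314.1, 298.3]]
```

View pics/c.png

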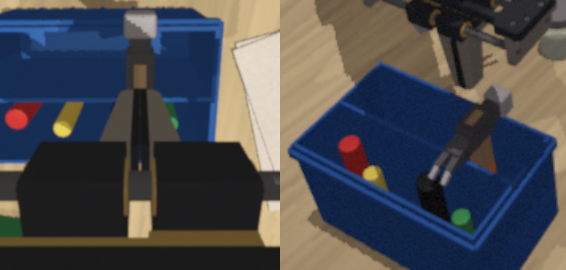

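The fingers closed above the head: the pictures show the real fingertips at the reported TCP height rather than 25 mm below it. The hammer was not moved (head at crop (140,60)). I open and go 25 mm lower.

Call:
arm_command(offset=[[0, 0, 0], [0, 0, 0], [0, 0, 0.0], [0, 0, 0.0], [0, 0, 0.02], [0, 0, 0.045], [0, 0, 0.06], [0, 0, 0.068], [0, 0, 0.0735], [0, 0, 0.0735], [0, 0, 0.0735]], twist=[0, 0, 0, 0, 0, 0, 0, 0, 0, 0, 0], jaw=0.7)

```text
time_s: 6.9
eef_pos: [534.2, -327.6, 147.2]
orientation: [0.0, 0.664, 0.748, 0.0]
ft_force: [0.6, -0.1, -0.8]
grip_width: 64.4
```

Call:
arm_command(offset=[[0, 0, 0], [0, 0, 0], [0, 0, 0], [0, 0, 0], [0, 0, 0], [0, 0, 0], [0, 0, 0], [0, 0, 0]], twist=[0, 0, 0, 0, 0, 0, 0, 0], jaw=0, squeeze=50)

```text
time_s: 7.9
eef_pos: [533.8, -327.3, 146.6]
orientation: [-0.0, 0.664, 0.748, -0.0]
ft_force: [0.9, 0.4, 0.8]
grip_width: 23.5
```

Call:
arm_command(offset=[[0, 0, -0.005], [0, 0, -0.015], [0, 0, -0.035], [0, 0, -0.06], [0, 0, -0.085], [0, 0, -0.11], [0, 0, -0.135], [0, 0, -0.16], [0, 0, -0.185], [0, 0, -0.2], [0, 0, -0.2], [0, 0, -0.2], [0, 0, -0.2]], twist=[0, 0, 0, 0, 0, 0, 0, 0, 0, 0, 0, 0, 0])

```text
time_s: 9.52
eef_pos: [533.4, -327.1, 345.4]
orientation: [-0.001, 0.664, 0.748, -0.0]
ft_force: [-0.2, 0.3, -3.7]
grip_width: 23.8
```

Run:
```python
from h import *
R,T=toolmat(); o=robot.get_obs(); print(R.round(3).tolist(),T,o['grip_width'],o['ft_force'],o['torque'])
out=[]
for n in('scene','top','wrist'):
    p,d,W,ci=snap(n); np.savez('l_'+n,p=p,d=d,W=W,R=R,T=T); out.append(p)
    u,v=map(int,proj(n,T-[0,0,60],ci)); print(n,u,v)
cv2.imwrite('pics/d.png',cv2.resize(np.hstack(out[:2]),None,fx=.714,fy=.714)[:,:,::-1])
```

```text
[[-0.119, 0.993, -0.002], [0.993, 0.119, 0.001], [0.001, -0.001, -1.0]] [ 533.36337042 -327.09155663  345.39085288] 23.821118992719743 [-0.22675485  0.28914011 -3.74916685] [-0.0103995  -0.04692228 -0.02806191]
scene 192 251
top 469 165
wrist 278 220
```

View pics/d.png

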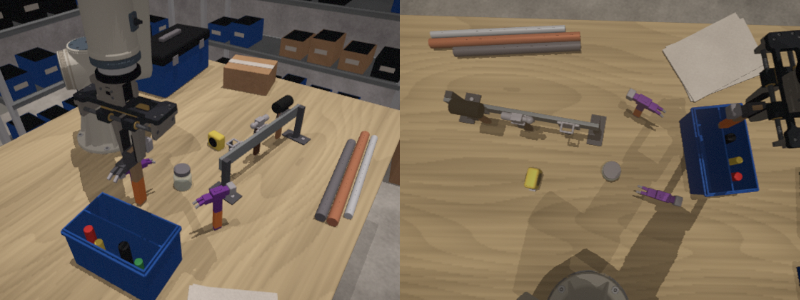

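Hammer held (23.8 mm, 3.7 N), handle hangs clear, seen orange at scene (137,185) and top (735,115) in the halved view. Next, measure the handle's lean in tool axes.

```bash
cat >> h.py <<'E'
def handle(p,W,R,T,lo=40,hi=140):
    L=(W-T)@R   # tool axes
    r,g,b=[p[...,i].astype(float) for i in range(3)]
    m=(abs(L[...,0])<40)&(abs(L[...,1])<30)&(L[...,2]>lo-35)&(L[...,2]<hi)&(r>1.35*b)
    return L,m
def bins(L,m,zs):
    for z in zs:
        k=m&(abs(L[...,2]-z)<4)
        if k.sum()>8:
            q=L[k]; print(z,k.sum(),'x',np.percentile(q[:,0],[3,50,97]).round(1),'y',np.percentile(q[:,1],[3,50,97]).round(1))
E
python3 - <<'E'
from h import *
for n in('scene','top','wrist'):
    S=np.load('l_%s.npz'%n); L,m=handle(S['p'],S['W'],S['R'],S['T']); print(n,m.sum(), [np.array(np.nonzero(m)).min(1),np.array(np.nonzero(m)).max(1)] if m.any() else '')
    bins(L,m,range(10,141,10))
E
```

```text
scene 969 [array([226, 182]), array([289, 205])]
10 21 x [-10.7  -3.5   7.2] y [7.2 8.8 9.8]
20 64 x [-12.2  -6.5   7.7] y [-0.1  8.3  9.5]
30 73 x [-12.4  -8.6   8.7] y [-4.5  8.1  9.9]
40 69 x [-12.5  -8.5   9.4] y [-3.7  8.   9.4]
50 70 x [-12.5  -7.    9.3] y [-3.8  7.9  9.4]
60 76 x [-13.1  -7.9  10.3] y [-4.2  8.2  9.6]
70 68 x [-13.3  -9.4   9.4] y [-5.3  8.   9.6]
80 60 x [-13.5  -9.1   9.8] y [-4.7  8.   9.9]
90 66 x [-13.3  -7.2   9.1] y [-3.7  8.2  9.9]
100 67 x [-13.3 -10.7   9.5] y [-5.   8.2  9.4]
110 63 x [-13.4  -8.7   8.4] y [-5.3  8.1  9.4]
120 55 x [-13.5  -7.7   8.5] y [-4.2  8.1  9.5]
130 20 x [-12.7 -11.4   8.7] y [-4.9  5.5  7.2]
top 338 [array([163, 446]), array([179, 487])]
20 9 x [-2.9  9.5 10.7] y [-7.9 -7.  -4.9]
30 20 x [-9.2  4.1 10.2] y [-8.3 -7.9 -5.2]
40 18 x [-8.7  4.   9.9] y [-8.1 -7.8 -4.9]
50 24 x [-8.4  7.4 10. ] y [-8.1 -7.6 -3.4]
60 24 x [-9.6  8.6 10.4] y [-8.5 -7.  -1.8]
70 30 x [-10.3   9.1  10.5] y [-8.3 -7.4  1.4]
80 31 x [-9.5  8.9  9.9] y [-8.4 -5.4  5.4]
90 31 x [-9.5  8.8 10.3] y [-8.2 -3.8  6.8]
100 29 x [-7.5  8.8  9.9] y [-8.3 -4.6  6.2]
110 27 x [-8.1  8.9  9.7] y [-8.2 -4.8  5.6]
120 20 x [-8.9  8.6  9.3] y [-8.4 -4.5  5.2]
wrist 0
```

Run:
```python
from h import *
for n in('scene','top'):
    S=np.load('l_%s.npz'%n); W=S['W'];p=S['p']
    c=np.array([573.5,160.9]);v=np.array([.1567,.9876])
    for _ in range(3):
        nn=np.array([v[1],-v[0]])
        s=(W[...,:2]-c)@v; t=(W[...,:2]-c)@nn
        m=(W[...,2]>137)&(W[...,2]<143)&(abs(t)<7)&(s>-190)&(s<262)
        c2,v,a=axis(W[m][:,:2]); c=c2
    s=(W[...,:2]-c)@v; t=(W[...,:2]-c)@nn
    big=(abs(t)<8)&(W[...,2]>132)&(W[...,2]<146); e=np.percentile(s[big],[0.5,99.5])
    print(n,'c',c,'ang',a,'ends',e,'t',np.percentile(t[m],[2,98]), np.median(W[m][:,2]))
    r=(t>-40)&(t<-9)&(W[...,2]>138)&(W[...,2]<150)&(s<-60)&(s>-160)
    vv,uu=np.nonzero(r); print(r.sum(),vv.min(),vv.max(),uu.min(),uu.max())
    print('s',np.percentile(s[r],[1,5,50,95,99]),'t',np.percentile(t[r],[1,5,50,95,99]),'z',np.percentile(W[r][:,2],[5,50,95]))
    mid=c+v*(s[r].max()+s[r].min())/2; print('ring s mid', mid, 'front t',np.percentile(t[r],2), 'ctr', mid+nn*(np.percentile(t[r],2)+12.25))
    x0,y0=uu.min()-25,vv.min()-25; 
    cr=p[y0:y0+70,x0:x0+90]; cv2.imwrite('pics/r_%s.png'%n,cv2.resize(cr,None,fx=4,fy=4,interpolation=cv2.INTER_CUBIC)[:,:,::-1]); print('crop',x0,y0)
a=cv2.imread('pics/r_scene.png');b=cv2.imread('pics/r_top.png');cv2.imwrite('pics/r.png',np.hstack([a,b]))
```

```text
scene c [575.36944684 177.34258099] ang 81.2600279570785 ends [-628.79670716  232.68436141] t [-6.55302967  5.90823024] 139.98135147021486
112 193 210 317 339
s [-143.32358963 -134.90307566 -116.45926831  -95.99280236  -85.92145146] t [-37.06084319 -35.70295497 -24.37748287  -9.45944654  -9.05873411] z [138.73034448 144.01276562 146.40671578]
ring s mid [557.70587454  62.44676618] front t -36.813418172547195 ctr [533.43218469  66.2083474 ]
crop 292 168
top c [568.994768  147.5256514] ang 81.1701213686224 ends [-596.71441104  266.64131995] t [-5.96576733  6.1013137 ] 140.3142461445305
169 171 187 223 251
s [-114.06596811 -106.30196374  -87.99145968  -67.78275776  -62.71950954] t [-35.81543075 -35.18586751 -21.96293086  -9.44915165  -9.03802619] z [139.93500848 145.26211085 147.46754952]
ring s mid [555.34614161  59.66397341] front t -35.65065949689702 ctr [532.22929733  63.29748073]
crop 198 146
```

View pics/r.png

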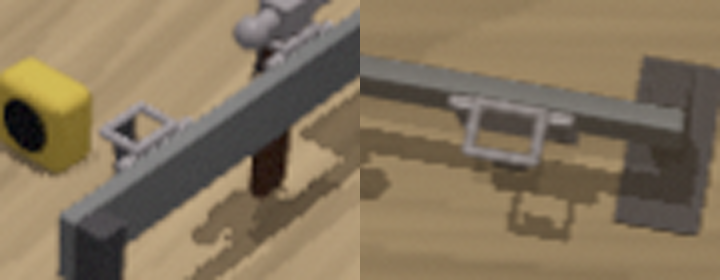

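Run:
```python
from h import *
for n,c,ang in(('scene',(575.37,177.34),81.2),('top',(568.99,147.53),81.2)):
    S=np.load('l_%s.npz'%n); W=S['W']; v=np.array([np.cos(np.radians(ang)),np.sin(np.radians(ang))]);nn=np.array([v[1],-v[0]])
    s=(W[...,:2]-c)@v; t=(W[...,:2]-c)@nn
    for lo,hi in((-45,-14),(-30,-14)):
        r=(t>lo)&(t<hi)&(W[...,2]>140)&(W[...,2]<150)&(s<-40)&(s>-160)
        q=np.sort(s[r]); med=np.median(q); a=q[q<med];b=q[q>med]
        print(n,r.sum(),'ext',q[[0,2,-3,-1]].round(1),'bars',np.median(a),np.median(b),'ctr',(c+v*((np.median(a)+np.median(b))/2)+nn*-21).round(1))
    r=(t>-45)&(t<-9)&(W[...,2]>140)&(W[...,2]<150)&(s<-40)&(s>-160); print('t ext',np.sort(t[r])[[0,2,5]],'front bar',np.median(t[r][t[r]<-30]))
    k=(abs(t)<6)&(W[...,2]>135)&(W[...,2]<144)&(abs(s)<300); print('rail ends',np.sort(s[k])[[0,10,-10,-1]], 'rackmid->ring', (c+v*(np.sort(s[k])[[5,-5]].mean()-135)-21*nn).round(1))
```

```text
scene 71 ext [-134.3 -133.6  -96.5  -95.7] bars -130.63580891582694 -100.41513696126673 ctr [536.9  66.4]
scene 34 ext [-134.3 -133.5  -98.2  -96.5] bars -131.58924215538718 -99.71261427501683 ctr [536.9  66.3]
t ext [-37.99308211 -36.88472827 -35.77560124] front bar -33.39643275473854
rail ends [-200.29663331 -197.4038919   225.96308541  240.58909093] rackmid->ring [536.5  63.8]
top 111 ext [-105.5 -105.1  -67.6  -66.6] bars -100.79383732211214 -72.03900636857826 ctr [535.   65.3]
top 52 ext [-105.2 -105.   -67.6  -66.6] bars -102.83284694395044 -70.45451767991787 ctr [535.   65.1]
t ext [-36.23782428 -35.94182694 -35.70790225] front bar -33.48187133284703
rail ends [-170.83215182 -167.66242031  265.00481462  268.59133327] rackmid->ring [535.1  65.6]
```

Ring is the open rectangle at left crop (138,130) and right crop (505,128); both cameras agree within 2 mm: about (536, 66), rail at 81.2°.

Call:
arm_command(offset=[[0.015, 0.002, 0], [0.05, 0.006, 0], [0.09, 0.011, 0], [0.13, 0.017, 0], [0.17, 0.022, 0], [0.21, 0.027, 0], [0.25, 0.032, 0], [0.29, 0.037, 0], [0.33, 0.042, 0], [0.365, 0.0465, 0], [0.385, 0.049, 0.015], [0.3915, 0.0498, 0.03], [0.3915, 0.0498, 0.042], [0.3915, 0.0498, 0.048], [0.3915, 0.0498, 0.048], [0.3915, 0.0498, 0.048], [0.3915, 0.0498, 0.048]], twist=[1, 3, 5, 7, 9, 11, 13, 15, 15.6, 15.6, 15.6, 15.6, 15.6, 15.6, 15.6, 15.6, 15.6])

```text
time_s: 11.8
eef_pos: [537.1, 67.1, 299.1]
orientation: [0.0, 0.759, 0.651, 0.0]
ft_force: [1.0, -0.9, -3.8]
grip_width: 23.9
```

```bash
cat > look.py <<'E'
from h import *
import sys
tag=sys.argv[1]
R,T=toolmat(); o=robot.get_obs(); print(np.degrees(np.arctan2(R[1,0],R[0,0])).round(2),T.round(2),o['grip_width'].round(1),o['ft_force'].round(1),o['time_s'])
out=[]
for n in('scene','top','wrist'):
    p,d,W,ci=snap(n); np.savez(tag+n,p=p,d=d,W=W,R=R,T=T); u,v=map(int,proj(n,T-[0,0,120],ci))
    out.append(cv2.resize(p[max(v-60,0):v+60,max(u-45,0):u+45],(266,355),interpolation=cv2.INTER_CUBIC)); print(n,u,v)
    L,m=handle(p,W,R,T); print('handle',m.sum()); bins(L,m,range(30,141,20))
    # ring points in tool axes
    k=(abs(L[...,0])<60)&(L[...,1]<16)&(L[...,1]>-25)&(W[...,2]>140)&(W[...,2]<149)&~m
    if k.sum()>10:
        q=L[k]; f=q[q[:,1]<3]; print('ring',k.sum(),'x',np.sort(f[:,0])[[0,2,-3,-1]].round(1),'y',np.sort(q[:,1])[[0,2,4]].round(1),'frontbar y',np.median(q[q[:,1]<-10][:,1]))
cv2.imwrite('pics/%s.png'%tag,np.hstack(out)[:,:,::-1])
E
python3 look.py e
```

```text
Traceback (most recent call last):
  File "look.py", line 4, in <module>
    R,T=toolmat(); o=robot.get_obs(); print(np.degrees(np.arctan2(R[1,0],R[0,0])).round(2),T.round(2),o['grip_width'].round(1),o['ft_force'].round(1),o['time_s'])
                                                                                                      ^^^^^^^^^^^^^^^^^^^^^
AttributeError: 'float' object has no attribute 'round'
```

```bash
sed -i "s/o\['grip_width'\].round(1)/o['grip_width']/;s/o\['ft_force'\].round(1)/np.round(o['ft_force'],1)/" look.py; python3 look.py e
```

```text
81.2 [537.11  67.11 299.1 ] 23.88376451160634 [ 1.  -0.9 -3.8] 11.8
scene 327 186
handle 562
30 42 x [-12.9  -9.8   6.7] y [-5.5  7.1  9.6]
50 39 x [-13.   -9.8   8.9] y [-3.2  6.9  9.9]
70 34 x [-13.  -10.2   8.4] y [-4.   7.2 10.2]
90 41 x [-13.7 -10.5   8.9] y [-4.4  7.1  9.9]
110 37 x [-13.1 -10.4   7.4] y [-5.7  7.8 10. ]
130 12 x [-13.4 -10.2   6.1] y [-3.4  5.1  7.3]
ring 125 x [-19.3 -18.5  18.   20.8] y [-17.2 -15.5 -15.1] frontbar y -12.753649651390036
top 231 173
handle 0
wrist 278 202
handle 1
```

View pics/e.png

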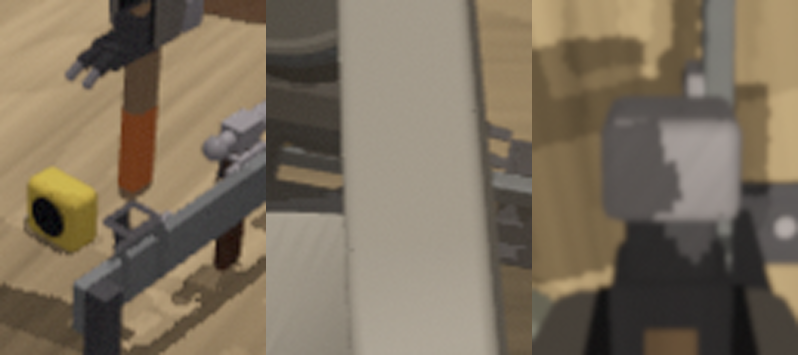

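```bash
cat > fit.py <<'E'
from h import *
from scipy.optimize import least_squares
from scipy.ndimage import map_coordinates, label
def P(ci,X):
    c,R,t=ci; q=np.asarray(X)@R.T+t; return np.stack([c['fx']*q[:,0]/q[:,2]+c['cx'],c['fy']*q[:,1]/q[:,2]+c['cy']],1)
A=np.radians(81.2); ry=np.array([np.cos(A),np.sin(A),0]); rx=np.array([ry[1],-ry[0],0])
def ring(n,f):
    p=np.load(f)['p'].astype(float); ci=cam(n); g=cv2.cvtColor(p.astype(np.uint8),cv2.COLOR_RGB2HSV)[...,1].astype(float); g=-g+0.3*p.mean(2)
    a=np.linspace(-1,1,40); o=np.ones(40)
    xs=np.r_[a*12.25, a*12.25, -12.25*o]; ys=np.r_[16.25*o,-16.25*o,a*16.25]
    best=[]
    for dx in np.arange(-6,6.1,.25):
        for dy in np.arange(-6,6.1,.25):
            X=np.array([536,66,142])+np.outer(xs+dx,rx)+np.outer(ys+dy,ry); q=P(ci,X)
            best.append((map_coordinates(g,[q[:,1],q[:,0]],order=1).mean(),dx,dy))
    best=np.array(sorted(best,reverse=True)); top=best[:12]; d=top[:,1:].mean(0)
    print('ring',n,best[0],d,'world',(np.array([536,66,142])+d[0]*rx+d[1]*ry).round(2)); return d
def hand(n,f,zlo=35,zhi=122,dy=0.):
    S=np.load(f); p,W,R,T=S['p'],S['W'],S['R'],S['T']; ci=cam(n)
    L,m=handle(p,W,R,T,hi=150); lab,k=label(m); m=lab==(1+np.argmax([(lab==i+1).sum() for i in range(k)]))
    uv0=P(ci,[T+R@[-1.5,0,zlo],T+R@[-1.5,0,zhi]]); ax=(uv0[1]-uv0[0]); ln=np.linalg.norm(ax); ax/=ln; nr=np.array([-ax[1],ax[0]])
    v,u=np.nonzero(m); q=np.stack([u,v],1)-uv0[0]; a=q@ax; b=q@nr
    st=np.arange(3,ln-3,1.5); E=[]
    for s in st:
        k=abs(a-s)<1.; E.append((b[k].min()-.35,b[k].max()+.35) if k.sum()>3 else (np.nan,np.nan))
    E=np.array(E)
    def model(x):
        out=[]
        pts=[]
        for sx in(-12,12):
            for sy in(-8,8):
                z=np.array([zlo-15,zhi+15.]); X=np.stack([x[0]+x[1]*(z-70)/100+sx,np.full(2,sy+dy)+0*z,z],1)
                w=(P(ci,T+X@R.T)-uv0[0]); aa=w@ax; bb=w@nr; pts.append(np.interp(st,aa,bb))
        pts=np.array(pts); return np.stack([pts.min(0),pts.max(0)],1)
    g=lambda x:np.nan_to_num((model(x[:2])-E)+np.array([x[2],-x[2]])).ravel()
    r=least_squares(g,[-1.5,0,0],loss='soft_l1'); print('hand',n,f,'cx@70,slope/100mm,edgebias px',r.x.round(2),'rms',np.sqrt(np.mean(g(r.x)**2)).round(2)); return r.x
if __name__=='__main__':
    for n in('scene','top'): ring(n,'l_%s.npz'%n); hand(n,'l_%s.npz'%n)
    ring('scene','escene.npz'); x=hand('scene','escene.npz')
    for dy in(-1,1): hand('scene','escene.npz',dy=dy)
E
python3 fit.py
```

```text
ring scene [28.54304591 -1.25        2.5       ] [-1.25        2.54166667] world [535.15  68.7  142.  ]
hand scene l_scene.npz cx@70,slope/100mm,edgebias px [ 0.65 -1.2   0.6 ] rms 0.3
ring top [20.2071327 -0.25       0.75     ] [-0.375  0.75 ] world [535.74  66.8  142.  ]
hand top l_top.npz cx@70,slope/100mm,edgebias px [-25.3   58.26   1.36] rms 1.38
ring scene [6.67642974 0.25       1.5       ] [0.20833333 1.52083333] world [536.44  67.47 142.  ]
hand scene escene.npz cx@70,slope/100mm,edgebias px [ 1.06 -3.33  0.51] rms 0.28
hand scene escene.npz cx@70,slope/100mm,edgebias px [ 2.35 -3.33  0.5 ] rms 0.28
hand scene escene.npz cx@70,slope/100mm,edgebias px [-0.24 -3.33  0.52] rms 0.28
```

Scene crop: handle tip (135,190) right over the ring (130,215); the top view is hidden by the arm. A small correction, then a gentle probing descent.

Call:
arm_command(offset=[[0.0014, -0.001, 0.005], [0.0014, -0.001, 0.012], [0.0014, -0.001, 0.018], [0.0014, -0.001, 0.02], [0.0014, -0.001, 0.02], [0.0014, -0.001, 0.02]], twist=[0, 0, 0, 0, 0, 0])

```text
time_s: 12.7
eef_pos: [536.2, 68.9, 278.8]
orientation: [0.0, 0.759, 0.651, 0.0]
ft_force: [-0.2, -0.6, -4.5]
grip_width: 23.7
```

Call:
arm_command(offset=[[0, 0, 0.001], [0, 0, 0.002], [0, 0, 0.003], [0, 0, 0.003]], twist=[0, 0, 0, 0])

```text
time_s: 13.2
eef_pos: [536.0, 68.8, 275.5]
orientation: [-0.0, 0.759, 0.651, -0.0]
ft_force: [-0.3, 0.6, -4.1]
grip_width: 23.1
```

Call:
arm_command(offset=[[0, 0, 0.001], [0, 0, 0.002], [0, 0, 0.003], [0, 0, 0.003]], twist=[0, 0, 0, 0])

```text
time_s: 13.7
eef_pos: [535.9, 68.9, 272.5]
orientation: [-0.0, 0.759, 0.651, -0.0]
ft_force: [0.4, 0.2, -3.7]
grip_width: 23.5
```

```bash
python3 look.py f|head -12
python3 - <<'E'
from h import *
a=[robot.get_obs() for _ in range(5)]; print(np.mean([x['ft_force'] for x in a],0),np.mean([x['torque'] for x in a],0))
from fit import *
ring('scene','fscene.npz'); hand('scene','fscene.npz')
E
```

```text
81.21 [535.94  68.85 272.46] 23.490730145717485 [ 0.4  0.2 -3.7] 13.7
scene 326 195
handle 540
30 36 x [-12.9  -9.6  11.7] y [-3.6  7.4  9.1]
50 36 x [-12.4  -9.    9.6] y [-4.9  7.1  9. ]
70 42 x [-13.4  -8.9  10.7] y [-6.1  7.6 10. ]
90 36 x [-13.2 -10.3   7.2] y [-5.5  7.1  9.7]
110 31 x [-13.3 -10.2  10.6] y [-4.8  6.8  9.9]
130 17 x [-15.2  -6.9  24. ] y [-14.2   4.6  13.7]
ring 75 x [-20.5 -19.7  -9.3  -6.7] y [-13.9 -12.3 -11.6] frontbar y -11.94238030345975
top 232 176
handle 0
[-0.41028461  0.6526563  -3.73894547] [-0.05505937 -0.08467006 -0.01700814]
ring scene [-51.40632975   6.          -0.25      ] [ 5.95833333 -0.33333333] world [541.84  64.76 142.  ]
hand scene fscene.npz cx@70,slope/100mm,edgebias px [ 0.87 -1.11  0.51] rms 0.27
```

View pics/f.png

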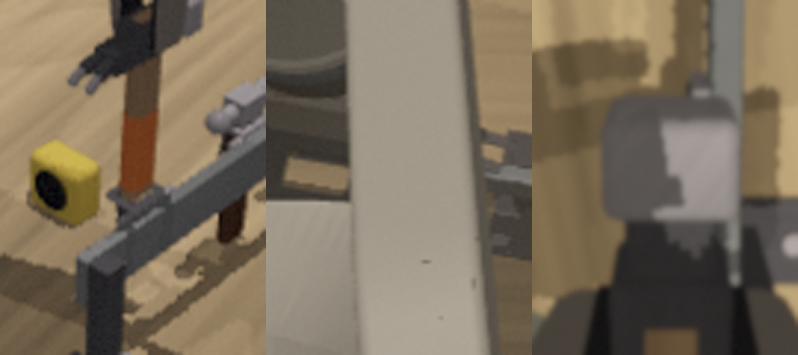

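Handle end (138,190) is at the ring with no contact force (-3.7 N is just the weight). Continuing gently.

Call:
arm_command(offset=[[0, 0, 0.001], [0, 0, 0.002], [0, 0, 0.003], [0, 0, 0.003]], twist=[0, 0, 0, 0])

```text
time_s: 14.35
eef_pos: [536.0, 68.8, 269.4]
orientation: [-0.0, 0.759, 0.651, -0.0]
ft_force: [0.2, 0.5, -2.9]
grip_width: 23.5
```

Call:
arm_command(offset=[[0, 0, 0.001], [0, 0, 0.002], [0, 0, 0.003], [0, 0, 0.003]], twist=[0, 0, 0, 0])

```text
time_s: 14.85
eef_pos: [536.0, 68.8, 266.5]
orientation: [-0.0, 0.759, 0.651, -0.0]
ft_force: [-0.7, -0.0, -3.8]
grip_width: 23.9
```

Call:
arm_command(offset=[[0, 0, 0.001], [0, 0, 0.002], [0, 0, 0.003], [0, 0, 0.004], [0, 0, 0.004]], twist=[0, 0, 0, 0, 0])

```text
time_s: 15.48
eef_pos: [536.0, 68.8, 262.5]
orientation: [-0.0, 0.759, 0.651, -0.0]
ft_force: [-1.0, -0.6, -4.1]
grip_width: 23.9
```

Call:
arm_command(offset=[[0, 0, 0.001], [0, 0, 0.002], [0, 0, 0.003], [0, 0, 0.004], [0, 0, 0.004]], twist=[0, 0, 0, 0, 0])

```text
time_s: 16.1
eef_pos: [536.0, 68.8, 258.5]
orientation: [-0.0, 0.759, 0.651, -0.0]
ft_force: [-0.2, 0.3, -3.3]
grip_width: 23.6
```

Call:
arm_command(offset=[[0, 0, 0.001], [0, 0, 0.002], [0, 0, 0.003], [0, 0, 0.004], [0, 0, 0.004]], twist=[0, 0, 0, 0, 0])

```text
time_s: 16.73
eef_pos: [536.0, 68.8, 254.5]
orientation: [-0.0, 0.759, 0.651, -0.0]
ft_force: [-1.0, -0.2, -3.9]
grip_width: 23.6
```

Call:
arm_command(offset=[[0, 0, 0.001], [0, 0, 0.002], [0, 0, 0.003], [0, 0, 0.004], [0, 0, 0.004]], twist=[0, 0, 0, 0, 0])

```text
time_s: 17.35
eef_pos: [536.1, 68.9, 250.8]
orientation: [0.0, 0.759, 0.651, 0.0]
ft_force: [-0.9, -0.5, -1.8]
grip_width: 23.9
```

Call:
arm_command(offset=[[0, 0, 0.001], [0, 0, 0.002], [0, 0, 0.003], [0, 0, 0.004], [0, 0, 0.004]], twist=[0, 0, 0, 0, 0])

```text
time_s: 17.98
eef_pos: [536.3, 69.0, 247.4]
orientation: [0.0, 0.759, 0.651, 0.0]
ft_force: [-2.1, -0.6, 6.1]
grip_width: 23.5
```

Call:
arm_command(offset=[[0, 0, 0.001], [0, 0, 0.002], [0, 0, 0.003], [0, 0, 0.004], [0, 0, 0.004]], twist=[0, 0, 0, 0, 0])

```text
time_s: 18.6
eef_pos: [536.3, 69.0, 243.5]
orientation: [0.0, 0.759, 0.651, 0.0]
ft_force: [-4.3, -0.2, 7.2]
grip_width: 23.3
```

Call:
arm_command(offset=[[0, -0.0004, 0.001], [0, -0.0004, 0.002], [0, -0.0004, 0.003], [0, -0.0004, 0.004], [0, -0.0004, 0.005], [0, -0.0004, 0.006], [0, -0.0004, 0.006]], twist=[0, 0, 0, 0, 0, 0, 0])

```text
time_s: 19.48
eef_pos: [536.0, 69.0, 237.3]
orientation: [0.0, 0.759, 0.651, 0.001]
ft_force: [-2.5, 0.5, 4.3]
grip_width: 23.6
```

Call:
arm_command(offset=[[0, -0.0002, 0.001], [0, -0.0002, 0.002], [0, -0.0002, 0.003], [0, -0.0002, 0.004], [0, -0.0002, 0.005], [0, -0.0002, 0.006], [0, -0.0002, 0.006]], twist=[0, 0, 0, 0, 0, 0, 0])

```text
time_s: 20.35
eef_pos: [535.9, 69.0, 231.2]
orientation: [0.0, 0.759, 0.651, 0.001]
ft_force: [-2.7, -0.3, 5.7]
grip_width: 23.8
```

Call:
arm_command(offset=[[0, 0, 0.001], [0, 0, 0.002], [0, 0, 0.003], [0, 0, 0.004], [0, 0, 0.005], [0, 0, 0.006], [0, 0, 0.006]], twist=[0, 0, 0, 0, 0, 0, 0])

```text
time_s: 21.22
eef_pos: [535.9, 69.0, 225.1]
orientation: [0.0, 0.759, 0.651, 0.0]
ft_force: [-1.5, -0.5, 4.6]
grip_width: 24.0
```

Call:
arm_command(offset=[[0, 0, 0.001], [0, 0, 0.0025], [0, 0, 0.004], [0, 0, 0.0055], [0, 0, 0.007], [0, 0, 0.0085], [0, 0, 0.01], [0, 0, 0.01]], twist=[0, 0, 0, 0, 0, 0, 0, 0])

```text
time_s: 22.22
eef_pos: [535.8, 69.0, 214.9]
orientation: [0.0, 0.759, 0.651, 0.0]
ft_force: [-0.1, -0.4, 3.9]
grip_width: 23.3
```

Call:
arm_command(offset=[[0, 0, 0.001], [0, 0, 0.0025], [0, 0, 0.004], [0, 0, 0.0055], [0, 0, 0.007], [0, 0, 0.0085], [0, 0, 0.01], [0, 0, 0.01]], twist=[0, 0, 0, 0, 0, 0, 0, 0])

```text
time_s: 23.22
eef_pos: [535.8, 68.9, 204.7]
orientation: [0.0, 0.759, 0.651, 0.0]
ft_force: [0.4, 0.8, 3.8]
grip_width: 23.5
```

Call:
arm_command(offset=[[0, 0, 0.001], [0, 0, 0.0025], [0, 0, 0.004], [0, 0, 0.0055], [0, 0, 0.007], [0, 0, 0.0085], [0, 0, 0.01], [0, 0, 0.01]], twist=[0, 0, 0, 0, 0, 0, 0, 0])

```text
time_s: 24.22
eef_pos: [535.7, 69.0, 194.6]
orientation: [0.0, 0.759, 0.651, 0.0]
ft_force: [0.5, -0.8, 3.3]
grip_width: 23.6
```

Call:
arm_command(offset=[[0, 0, 0.001], [0, 0, 0.0025], [0, 0, 0.004], [0, 0, 0.0055], [0, 0, 0.007], [0, 0, 0.0085], [0, 0, 0.01], [0, 0, 0.01]], twist=[0, 0, 0, 0, 0, 0, 0, 0])

```text
time_s: 25.22
eef_pos: [535.7, 68.9, 184.6]
orientation: [0.0, 0.759, 0.651, 0.0]
ft_force: [1.8, 1.3, 2.8]
grip_width: 23.7
```

Call:
arm_command(offset=[[0, 0, 0.001], [0, 0, 0.0025], [0, 0, 0.004], [0, 0, 0.0055], [0, 0, 0.007], [0, 0, 0.0085], [0, 0, 0.01], [0, 0, 0.01]], twist=[0, 0, 0, 0, 0, 0, 0, 0])

```text
time_s: 26.22
eef_pos: [535.6, 68.9, 174.3]
orientation: [0.0, 0.759, 0.651, 0.0]
ft_force: [3.9, -1.1, -0.8]
grip_width: 23.6
```

Call:
arm_command(offset=[[0, 0, 0.001], [0, 0, 0.0025], [0, 0, 0.004], [0, 0, 0.0055], [0, 0, 0.007], [0, 0, 0.008], [0, 0, 0.008], [0, 0, 0.008]], twist=[0, 0, 0, 0, 0, 0, 0, 0])

```text
time_s: 27.22
eef_pos: [535.6, 68.9, 166.4]
orientation: [0.0, 0.759, 0.651, 0.0]
ft_force: [5.4, -1.5, 0.6]
grip_width: 23.5
```

```bash
python3 look.py g|head -3
python3 - <<'E'
from h import *
S=np.load('gscene.npz');L=(S['W']-S['T'])@S['R']; 
for r in models.silhouettes('scene','hammer')[:4]: print(r['conf'],r['uv'])
# slipping check: head top height rel. TCP at claw & face
m=(abs(L[...,1])<14)&(abs(L[...,0])<60)&(L[...,2]>-30)&(L[...,2]<12)
for a,b in((-60,-25),(28,55)):
    k=m&(L[...,0]>a)&(L[...,0]<b); q=S['W'][k][:,2]; print(a,b,k.sum(),np.percentile(q,[2,50,95,99]).round(1) if k.sum() else '')
E
```

```text
81.21 [535.56  68.9  166.4 ] 23.539416316188323 [ 5.4 -1.5  0.6] 27.225
scene 324 231
handle 132
0.91 [323.0, 193.3]
0.76 [188.1, 242.3]
0.59 [302.3, 279.5]
-60 -25 165 [163.1 173.1 179.5 180.4]
28 55 57 [162.1 178.3 189.1 189.3]
  return _methods._mean(a, axis=axis, dtype=dtype,
  ret = ret.dtype.type(ret / rcount)
```

Call:
arm_command(offset=[[0, 0.0004, 0.001], [0, 0.0004, 0.0025], [0, 0.0004, 0.004], [0, 0.0004, 0.0055], [0, 0.0004, 0.007], [0, 0.0004, 0.0085], [0, 0.0004, 0.01], [0, 0.0004, 0.011], [0, 0.0004, 0.011]], twist=[0, 0, 0, 0, 0, 0, 0, 0, 0])

```text
time_s: 28.55
eef_pos: [535.7, 68.8, 155.4]
orientation: [-0.0, 0.759, 0.651, -0.0]
ft_force: [3.7, -1.6, 0.6]
grip_width: 23.4
```

Call:
arm_command(offset=[[0, 0, 0.0005], [0, 0, 0.001], [0, 0, 0.0015], [0, 0, 0.0015]], twist=[0, 0, 0, 0])

```text
time_s: 29.05
eef_pos: [535.7, 68.8, 154.0]
orientation: [-0.0, 0.759, 0.651, -0.0]
ft_force: [1.5, -2.3, 5.2]
grip_width: 23.8
```

Call:
arm_command(offset=[[0, 0, 0.0005], [0, 0, 0.001], [0, 0, 0.001]], twist=[0, 0, 0])

```text
time_s: 29.42
eef_pos: [535.7, 68.8, 153.0]
orientation: [-0.0, 0.759, 0.651, -0.0]
ft_force: [1.9, -2.3, 3.9]
grip_width: 23.7
```

Call:
arm_command(offset=[[-0.0002, 0, 0.0005], [-0.0002, 0, 0.0005]], twist=[0, 0])

```text
time_s: 29.68
eef_pos: [535.7, 68.8, 152.5]
orientation: [-0.0, 0.759, 0.651, -0.0]
ft_force: [1.6, -1.4, 3.7]
grip_width: 23.5
```

Call:
arm_command(offset=[[0, 0, 0.0005], [0, 0, 0.0005]], twist=[0, 0])

```text
time_s: 29.92
eef_pos: [535.7, 68.8, 152.0]
orientation: [-0.0, 0.759, 0.651, -0.0]
ft_force: [2.0, -1.6, 3.0]
grip_width: 23.9
```

Call:
arm_command(offset=[[0, 0, 0.0004], [0, 0, 0.0004]], twist=[0, 0])

```text
time_s: 30.18
eef_pos: [535.7, 68.7, 151.6]
orientation: [-0.0, 0.759, 0.651, -0.0]
ft_force: [2.1, -1.2, 4.0]
grip_width: 23.4
```

Call:
arm_command(offset=[[0, 0, 0.0004], [0, 0, 0.0004]], twist=[0, 0])

```text
time_s: 30.42
eef_pos: [535.7, 68.7, 151.5]
orientation: [-0.0, 0.759, 0.651, -0.0]
ft_force: [0.2, -0.7, 6.7]
grip_width: 23.9
```

Call:
arm_command(offset=[[0, 0, 0.0003], [0, 0, 0.0003]], twist=[0, 0])

```text
time_s: 30.68
eef_pos: [535.7, 68.7, 151.5]
orientation: [-0.0, 0.759, 0.651, 0.0]
ft_force: [-1.0, -1.7, 10.2]
grip_width: 23.3
```

Call:
arm_command(offset=[[0, 0, 0.0003], [0, 0, 0.0003]], twist=[0, 0])

```text
time_s: 30.92
eef_pos: [535.8, 68.7, 151.5]
orientation: [-0.0, 0.759, 0.651, 0.0]
ft_force: [-1.7, -1.2, 13.5]
grip_width: 23.5
```

Call:
arm_command(offset=[[0, 0, 0.0003], [0, 0, 0.0005], [0, 0, 0.0005], [0, 0, 0.0005]], twist=[0, 0, 0, 0])

```text
time_s: 31.42
eef_pos: [535.8, 68.7, 151.5]
orientation: [0.0, 0.759, 0.651, 0.0]
ft_force: [-2.9, -1.5, 17.8]
grip_width: 23.5
```

```bash
python3 look.py k 2>/dev/null|head -1
python3 - <<'E'
from h import *
S=np.load('kscene.npz');L=(S['W']-S['T'])@S['R'];p=S['p']
print(robot.get_obs()['torque'])
m=(abs(L[...,1])<14)&(L[...,2]>-30)&(L[...,2]<12)
for a,b in((-72,-50),(-50,-22),(30,52)):
    k=m&(L[...,0]>a)&(L[...,0]<b); q=S['W'][k][:,2]; print(a,b,k.sum(),np.percentile(q,[2,50,95,99]).round(1) if k.sum() else '')
u,v=324,195; cv2.imwrite('pics/k2.png',cv2.resize(p[v-60:v+60,u-80:u+80],None,fx=4.5,fy=4.5,interpolation=cv2.INTER_CUBIC)[:,:,::-1])
E
```

```text
81.21 [535.8   68.74 151.47] 23.52702465857276 [-2.9 -1.5 17.8] 31.425
[-0.32932304  0.56338224  0.05023602]
-72 -50 80 [145.  152.7 158.  158.8]
-50 -22 138 [146.  160.2 164.8 165.6]
30 52 54 [147.2 163.3 173.7 174.7]
```

View pics/k2.png

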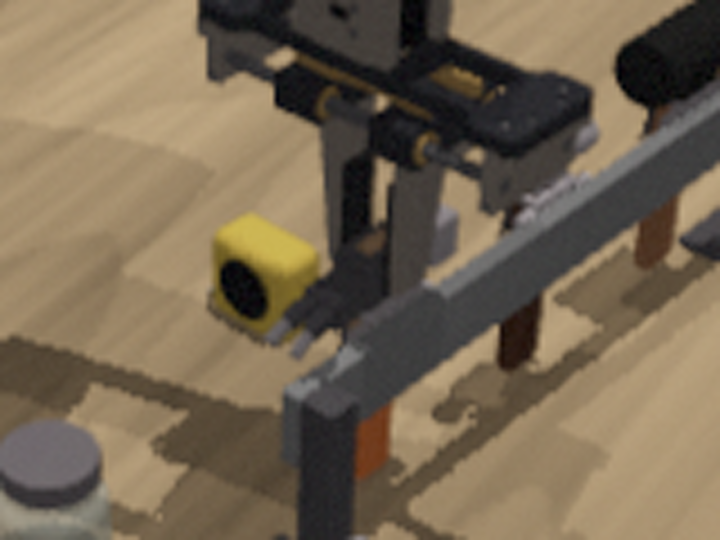

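Head sits on the ring (crop (370,270)), handle below the rail at (375,440). Ease the push, open, then retreat upward.

Call:
arm_command(offset=[[0, 0, -0.0004], [0, 0, -0.0009], [0, 0, -0.0009]], twist=[0, 0, 0])

```text
time_s: 31.95
eef_pos: [535.8, 68.7, 151.5]
orientation: [-0.0, 0.759, 0.651, 0.0]
ft_force: [0.1, -1.3, 9.2]
grip_width: 23.7
```

Call:
arm_command(offset=[[0, 0, 0], [0, 0, 0], [0, 0, 0], [0, 0, 0], [0, 0, 0]], twist=[0, 0, 0, 0, 0], jaw=0.5)

```text
time_s: 32.58
eef_pos: [535.7, 68.7, 151.0]
orientation: [-0.0, 0.759, 0.651, -0.0]
ft_force: [-0.1, 0.0, -0.5]
grip_width: 46.0
```

Call:
arm_command(offset=[[0, 0, -0.005], [0, 0, -0.02], [0, 0, -0.05], [0, 0, -0.09], [0, 0, -0.12], [0, 0, -0.12], [0, 0, -0.12]], twist=[0, 0, 0, 0, 0, 0, 0])

```text
time_s: 33.45
eef_pos: [535.4, 68.6, 270.8]
orientation: [-0.0, 0.759, 0.651, -0.0]
ft_force: [-0.5, 0.8, 0.3]
grip_width: 46.1
```

Run:
```python
from h import *
for n in('wrist','scene'):
    p,d,W,ci=snap(n); np.savez('z'+n,p=p,d=d,W=W)
    c=np.array([535.8,68]);v=np.array([np.cos(np.radians(81.2)),np.sin(np.radians(81.2))]);nn=np.array([v[1],-v[0]])
    s=(W[...,:2]-c)@v;t=(W[...,:2]-c)@nn
    for r in models.silhouettes(n,'hammer')[:5]:
        k=r['mask']&(abs(s)<80)&(abs(t)<20)&(W[...,2]>150)&(W[...,2]<200)
        if k.sum()<40: continue
        print(n,r['conf'],r['uv'],'s',np.percentile(s[k],[1,99]).round(1),'t',np.percentile(t[k],[2,50,98]).round(1))
        for a in(-60,-45,-30,-15,0,15,35,45):
            j=k&(abs(s-a)<5)&(abs(t)<8); print(a,j.sum(),np.percentile(W[j][:,2],[50,90]).round(1) if j.sum() else '',end='; ')
        print()
```

```text
scene 0.8 [323.7, 192.2] s [-62.6  47.8] t [-8.8  8.  14.2]
-60 17 [153.9 157.3]; -45 35 [159.3 163. ]; -30 19 [163.7 164.5]; -15 40 [172.2 174.7]; 0 22 [174.2 174.7]; 15 13 [172.9 174.9]; 35 27 [172.6 174.5]; 45 14 [174.2 175.3];
```

Run:
```python
from h import *
p=np.load('zscene.npz')['p']; w=np.load('zwrist.npz')['p']
cv2.imwrite('pics/z.png',np.hstack([cv2.resize(p[120:300,230:430],(400,360)),cv2.resize(w,(400,300))[0:300] if 0 else cv2.resize(w,(400,360))])[:,:,::-1])
```

```text
(no output)
```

View pics/z.png

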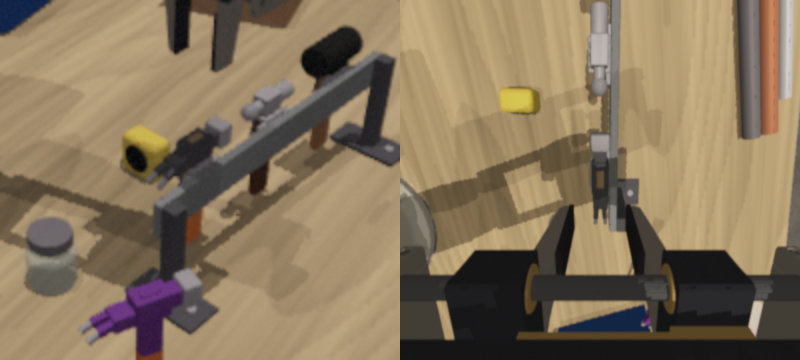

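The hammer hangs in the ring (left crop (195,150), right crop (600,165)), level and in line with the rail. The other tools, the jar and the tape are in place, and the gripper is clear.

```bash
python3 -c "
from plant import robot
print(robot.get_obs()['ft_force'],robot.close_job())"
```

```text
the job is handed in; nothing more can be done
[-0.59366848 -0.29195088 -0.35231543] None
```

The claw hammer hangs fully home in the empty ring. I gripped it by the head, lifted it out of the tote and eased its handle down through the ring. I released it and handed the job in at about 33.5 s.

**Insertion force:** the tongue engaged at roughly 10 N. The head met the ring as a stiff stop, and the highest wrist reading was 17.8 N, under the 40 N limit. I eased the push to about 9 N before opening the gripper.

**Last checks:**
- The tool stood 4.9 mm higher at the stop than when it gripped the hammer on the tote rim. That matches the 140 mm rim and 145 mm ring heights.
- The head top is level, at about 174 mm in the scene camera, which reads about 1 to 2 mm high.
- In the last picture the other tools, the jar and the tape measure look unmoved. I judged this by eye and did not measure it.
- The gripper is about 120 mm above the ring, with no contact force.

**What disagreed or failed:**
- **First grasp closed on air:** the fingertips turned out to be at the reported tool point, not 25 mm ahead of it. I went about 24 mm lower and gripped correctly; the hammer did not move.
- **Ring position:** the two fixed cameras disagreed by about 2 mm. The arm hid the ring from the top camera, so I found the entry with the scene camera and confirmed it by force.
- **Handle lean:** estimates ranged from 1 to 3 mm per 100 mm, and the fit from the top camera failed. Side forces stayed within about 5 N all the way down.

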